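# Gauge a spoon blank and record the reading

### The job

Press the bench gauge's lever down by its wooden paddle until the rubber foot bites firmly on the spoon blank (about 15 N on the paddle for a moment, never over 24 N), then let go, leaving the lever down on the blank. Then note the reading: slide the aluminium marker along its rail until its blade lines up with the tip of the lever's needle, and let go. Do not move the carving or the jar beside the gauge.

Things in the scene. Friction and masses are not known exactly. Their poses are not given: they have to be found in the camera images.
- gauge: fixed bench thickness gauge: plywood base board 190 x 330 x 18 mm carrying a lever, a marker rail and a spoon blank on packing. Origin on the table; the board spans x -95 to +95, y -180 to +150 mm in this frame. x points away from the robot (yaw up to 0.4 rad), y along the lever from hinge to paddle, z up. The blank lies under the foot; its height differs every time and is not told.
- hinge (a point): middle of the lever's hinge, fixed on the gauge at x 0, y -80, z 85 mm. The hinge axis runs along the gauge's x. The steel lever reaches from here 260 mm along +y. The hinge is stiff: let go, the lever stays where it is, rising only 2 to 8 mm at the paddle, its foot still bearing on the blank.
- paddle_top (a point): middle of the top face of the lever's wooden paddle (40 mm across, 60 along the lever, 14 thick), 230 mm from the hinge. Starts about 164 mm above the table, the lever sloping up 0.32 rad. It moves down freely for 25 to 115 mm with 1 to 3 N (near 0 N when you pause); then the foot meets the blank and resistance climbs about 2.3 N per mm of paddle drop.
- pad: round rubber foot, 28 mm across, under the lever 90 mm from the hinge, sprung (15 N per mm, 9 mm travel along its z). Origin on the lever's centre line; lowest point 30 mm below it along its z. It presses on the blank with about 2.5 times the push on the paddle less 2 N of friction: 20 N (about 10 N at the paddle) is a firm bite, 65 N (about 27 N at the paddle) dents the wood.
- needle_tip (a point): top end of the thin steel needle (5 mm wide, 3 mm at the tip) that stands up from the lever at its hinge, 140 mm from the hinge axis, at x 0 of the gauge. It starts leaning 0.30 rad towards -y of the gauge; the tip moves 14 to 70 mm towards +y as the paddle goes down.
- blade (a point): free end of the marker's blade, a bar 3 mm wide and 6 mm high that reaches from the marker towards +x of the gauge and ends 4 mm short of the needle's plane, 214 mm above the table. Axes parallel to the gauge's. It lines up when needle_tip and blade have the same y in the gauge's frame. It can go from y -130 to +5 mm.
- marker_grip (a point): grip point on the marker's upright tab, 246 mm above the table, at the blade's y. The tab is 18 mm along y, 24 mm along x, from 216 to 258 mm above the table; the body under it is 24 x 30 mm. It slides along the gauge's y with 2 N friction and stays where left; it starts to the +y side of where the needle ends.
- rail_post (a point): the marker's rail, fixed on the gauge: an 8 mm wide bar along the gauge's y, top 207 mm above the table, on two upright 12 mm posts. Origin on the table under the +y post (gauge x -50, y +45 mm); the other post is 200 mm to -y. Axes parallel to the gauge's.
- carving: small carved wooden roofed post, 132 mm tall on a 55 mm square foot, roof 68 mm across, standing loose beyond the gauge (its +x side). Origin under its middle. Leave it alone.
- jar: jar with a steel lid, 54 mm across, 75 mm tall, standing loose on the near (-x) side of the gauge. Origin under its middle. Leave it alone.

How it is judged:
On the way, in this order (a step that is already met when the one before it is completed fails the run):
1. the lever is pressed until its foot bites the blank firmly (20 N or more at the foot, about 10 N on the paddle) (contact force between pad and anything else above 20 N), for 0.2 s.
2. the marker's blade lines up with the needle tip (y of needle_tip in the frame of blade between -0.004 and 0.004 m), for 0.2 s.
At the end, for the whole second after the job is handed in: The lever is left down with its foot still bearing on the blank (2 N or more), and the marker's blade is within 4 mm of the needle tip along the rail (all of step 2 and contact force between pad and anything else above 2 N); the robot touches nothing.
It fails at once if the foot is pressed into the blank with more than 65 N (about 27 N on the paddle) (contact force between pad and anything else above 65 N).
It fails at once if the carving is moved more than 15 mm (distance of carving from where it was at the start of the episode above 0.015 m).
It fails at once if the jar is moved more than 15 mm (distance of jar from where it was at the start of the episode above 0.015 m).
It also fails if it takes over 64 s, if anything falls off the work surface, if the arm or the gripper's body presses on something with over 40 N, if the wrist force passes 120 N, or if a joint passes its speed limit or range.

### The arm

A 6-joint arm with a two-finger parallel gripper is mounted at the origin on the work surface. World frame = base frame: x ahead of the robot, y to its left, z up, the work surface at z = 0. Lengths are in m, angles in rad, forces in N, time in s.
With the tool pointing down it reaches from about 0.35 to 0.725 m from the base axis. Payload 6 kg.
Tool frame: the origin (TCP) lies on the centre line of the jaws, within the pads' length; the fingertips stand ahead of it and the grasp point (between the pads) lies 11 mm behind it (tips_ahead is the z of the fingertips in the tool frame, in m); z points along the fingers, y is the line along which they close (so a half turn about z gives the same grasp; the last joint's range is limited). The gripper opens to 85 mm and grips with 20 to 120 N. Pads are 22 mm wide; open, the fingers measure 114 mm over their backs; the gripper's body (76 mm by 85 mm) begins 54 mm behind the grasp point. The pads swing forward as they close: fully open they stand 13 mm farther back than shut.
Start: joints at [-0.893, 0.04, 0.085, 0, -1.615, -0.334], TCP at [0.202, -0.565, 0.239] pointing down, gripper open.
Joint ranges: [-2.56, 2.56], [-1.29, 2.01], [-1.08, 1.49], [-3.29, 1.98], [-2.81, -0.18], [-2.99, 2.99]. Speed limits (rad/s): [2.57, 2.57, 3.01, 3.14, 3.14, 3.14].

### API

Orientations are given as a unit quaternion [w, x, y, z].
In Python, from rig import * gives the robot as it stands.
- The arm moves only by the shell command python3 -m jog 'ROWS'. ROWS is text: rows parted by semicolons, each of 7 numbers parted by spaces: the shift along the tool's x, y, z in m, then the turn, a rotation vector about the tool's x, y, z in degrees, then the closure in counts, from 0 (fully open) to 255 (shut). A call has 1 to 20 rows; each row shifts and turns the commanded pose from where the row before left it, along the tool's axes as they then stand; what a row does not reach is not made up. A row lasts 1/8 s, in which the tool goes at most 62.5 mm and 10.7 degrees, less where a joint would pass 70% of its speed; a pose out of reach is approached as far as the arm can. A call with a gripper value outside its range is refused whole. The fingers move at their own pace and stop on an object; the grip force is fixed at half the most. Time passes only in rows, so rows that do not move let the fingers close. It gives the time, the measured TCP pose, the force, the opening and the grip force at its end, in the units of the state.
- state(): the state, without advancing time (a new reading comes with each control period).
- snapshot(name): name is "scene" or "side" or "wrist"; returns a dict with "pixels" (420x560x3 uint8, red, green, blue), "vertical_fov" (degrees; the focal length in pixels is half the picture's height over the tangent of half this angle, whatever the lens; pixels are square), "cx", "cy" (the principal point, pixels), "R" (3x3) and "t" (3): a world point X has camera coordinates R X + t. Camera axes: x right, y down, z forward; pixel columns grow to the right and rows downward; lengths in m; the calibration is good to about 2 mm. The wrist camera is an equidistant fisheye: a pixel r from the principal point sees the ray r / f radians off the axis. A picture is of the moment at which its call begins. There is no depth.
- job_done(): hands the job in; it is judged then, once.
Trained networks look in a picture, given as the dict that the camera call returned (one of the last four; its "shot" number tells which), for a name from the list of things; names that differ only in an ending like _2 or _b are one class to them, and where a whole thing is asked for, a point or a joint stands for the part that bears it (a point fixed in the world has none). Each returns a list of dicts, best first, with "score" (0 to 1); they miss things now and then, are a little off and sometimes report something else, mostly with a low value. They report only what shows in the picture. A call takes as long as a camera call.
- look_for(picture, name): "centre" ([x, y, z] in m, in world coordinates, good to about 4 mm: the middle of the surface that is visible of it).
The state is a dict: "clock": time; "q": joint angles; "dq": joint speeds; "effort": joint torques, N m; "ee_pos": TCP position; "tool_rot": TCP orientation; "ft_force": force on the tool from outside, world axes, zero at the start; "ft_torque": the same for the moment, N m; "finger_gap": opening from 0.0 (shut) to 1.0 (fully open); "finger_force": force on a finger pad.
Only numpy, scipy, OpenCV 4.12 (cv2) and the standard library are available. Lean on these libraries where they do the work, as an engineer would, in place of code of your own. Each camera call takes 0.05 s, during which the arm holds its last target. There are 200 camera calls.

## Working session

There is one attempt and no reset: what is moved stays moved. The work goes in short steps, Python scripts to look and compute and a shell command to move; the robot and the scene stay as the last step left them, time stands still between calls to the robot, and variables do not carry over. Pictures are saved under pics/ and viewed, at most 10 in all, crops included, and the job is handed in when it is done.

```bash
mkdir -p pics; ls; cat > h.py <<'E'
from rig import *
import numpy as np, cv2
def snap(n,f=None):
    p=snapshot(n)
    if f: cv2.imwrite('pics/'+f,p['pixels'][:,:,::-1])
    return p
def proj(p,X):
    c=np.array(p['R'])@np.array(X)+np.array(p['t']); f=210/np.tan(np.radians(p['vertical_fov'])/2)
    return p['cx']+f*c[0]/c[2],p['cy']+f*c[1]/c[2]
E
python3 - <<'E'
from h import *
s=state();print(s)
a=snap('scene','a.png');b=snap('side','b.png')
cv2.imwrite('pics/ab.png',cv2.resize(np.hstack([a['pixels'],b['pixels']])[:,:,::-1],(800,300)))
for n in ['gauge','hinge','paddle_top','pad','needle_tip','blade','marker_grip','rail_post','carving','jar']:
  for k,p in (('scene',a),('side',b)):
    r=look_for(p,n)
    print(n,k,[(np.round(x['centre'],3).tolist(),round(x['score'],2)) for x in r[:2]])
E
```

```text
pics
{'clock': 0.0, 'q': array([-8.93341855e-01,  4.07786969e-02,  8.38164486e-02, -4.88463676e-04,
       -1.61548697e+00, -3.33710774e-01]), 'dq': array([0.00019498, 0.00088337, 0.00076235, 0.00047415, 0.00144824,
       0.00137457]), 'effort': array([ 3.61024859e-04, -3.68203890e+01,  3.47411335e+01,  6.93238556e+00,
       -5.30905992e-03,  2.36116065e-06]), 'ee_pos': array([ 0.20219609, -0.56457141,  0.23829585]), 'tool_rot': array([-1.86791452e-04, -1.71037406e-01,  9.85264159e-01,  8.41224096e-04]), 'ft_force': array([ 0.17721291, -0.78652357, -0.10219591]), 'ft_torque': array([-0.01242101,  0.02396515, -0.03461392]), 'finger_force': 0.0, 'finger_gap': 1.0028741642270949}
gauge scene [([0.547, 0.053, 0.023], 0.66)]
gauge side [([0.521, 0.134, 0.017], 0.81)]
hinge scene [([0.55, 0.056, 0.018], 0.59)]
hinge side [([0.519, 0.13, 0.021], 0.66)]
paddle_top scene [([0.565, 0.122, 0.14], 0.58)]
paddle_top side [([0.573, 0.168, 0.145], 0.73)]
pad scene []
pad side [([0.547, 0.1, 0.097], 0.52)]
needle_tip scene [([0.568, 0.119, 0.14], 0.6)]
needle_tip side [([0.571, 0.164, 0.146], 0.64)]
blade scene [([0.501, 0.075, 0.23], 0.72), ([0.566, 0.121, 0.141], 0.61)]
blade side [([0.494, 0.086, 0.225], 0.61)]
marker_grip scene [([0.501, 0.073, 0.232], 0.77), ([0.746, 0.11, 0.121], 0.58)]
marker_grip side [([0.49, 0.086, 0.223], 0.7)]
rail_post scene [([0.55, 0.051, 0.017], 0.65)]
rail_post side [([0.518, 0.133, 0.017], 0.86), ([0.434, 0.202, 0.065], 0.38)]
carving scene [([0.746, 0.111, 0.116], 0.87), ([0.565, 0.12, 0.143], 0.16)]
carving side [([0.727, 0.132, 0.069], 0.92)]
jar scene [([0.452, 0.182, 0.066], 0.64)]
jar side [([0.434, 0.198, 0.063], 0.83), ([0.725, 0.132, 0.068], 0.23)]
```

View pics/a.png

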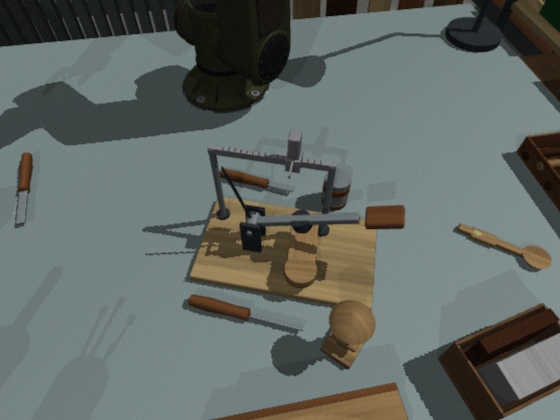

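View pics/b.png

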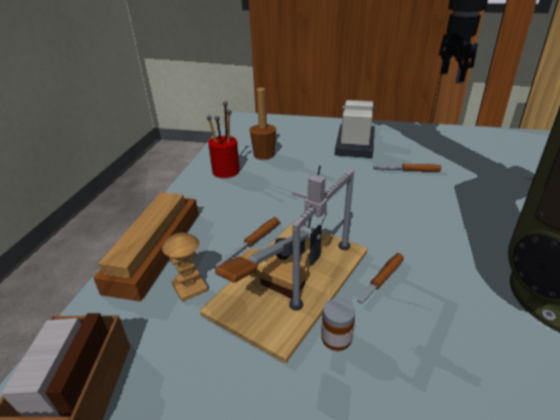

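Both views show the gauge whole, with the paddle at scene (385,216) / side (237,268), the marker tab at scene (294,145) / side (316,190), and the post feet at scene (222,214), (324,230). I'll fit the gauge pose to these pixels.

```bash
cat > fit.py <<'E'
from h import *
from scipy.optimize import least_squares
def G(v,P):
    c,s=np.cos(v[2]),np.sin(v[2]); return [v[0]+c*P[0]-s*P[1],v[1]+s*P[0]+c*P[1],P[2]]
E
python3 - <<'E'
from fit import *
a=snap('scene');b=snap('side')
th=.32
pad=[0,-.08+.23*np.cos(th)-.007*np.sin(th),.164]
A=[((-.095,-.18,.018),(212,197)),((.095,-.18,.018),(190,277)),((.095,.15,.018),(375,306)),((-.05,.045,.02),(324,231)),((-.05,-.155,.02),(222,215)),(pad,(385,216))]
B=[((.095,.15,.018),(207,310)),((-.095,.15,.018),(287,347)),((-.095,-.18,.018),(368,262)),((-.05,.045,.02),(296,305)),((-.05,-.155,.02),(345,246)),(pad,(237,267))]
f=lambda v:np.concatenate([np.subtract(proj(p,G(v,P)),u) for p,L in((a,A),(b,B)) for P,u in L])
r=least_squares(f,[.54,.06,0],loss='soft_l1');v=r.x
print(v);print(f(v).reshape(-1,2).round(1).tolist())
np.save('v.npy',v)
print('paddle',G(v,pad))
# marker y from tab top centre
for y in np.arange(-.06,.03,.01): print(round(y,3),np.round(proj(a,G(v,(-.05,y,.258))),0),np.round(proj(b,G(v,(-.05,y,.258))),0))
for c,p in (('a',a),('b',b)):
  x,y=(294,150) if c=='a' else (320,195)
  cv2.imwrite(f'pics/crop{c}.png',cv2.resize(p['pixels'][y-75:y+75,x-100:x+100,::-1],(800,600),interpolation=2))
for n in('jar','carving'):
  print(n,[look_for(p,n)[0]['centre'] for p in (a,b)])
E
```

```text
[ 0.54484966  0.07801685 -0.35801213]
[[5.3, -1.3], [-0.3, 0.0], [-1.2, 1.3], [-1.1, -2.1], [1.4, -0.8], [0.1, -3.4], [-8.5, 0.8], [-0.2, 11.6], [-1.5, -15.8], [0.1, -0.7], [-2.2, -1.0], [0.7, -1.7]]
paddle [np.float64(0.5925486515044682), np.float64(0.20550824153179675), 0.164]
-0.06 [268. 131.] [328. 166.]
-0.05 [274. 132.] [326. 169.]
-0.04 [281. 133.] [323. 171.]
-0.03 [287. 133.] [320. 174.]
-0.02 [294. 134.] [317. 176.]
-0.01 [301. 135.] [314. 179.]
0.0 [307. 136.] [311. 182.]
0.01 [314. 137.] [308. 185.]
0.02 [321. 138.] [305. 187.]
jar [[0.4535, 0.1829, 0.0614], [0.4342, 0.2008, 0.0614]]
carving [[0.7447, 0.1112, 0.1183], [0.725, 0.132, 0.0675]]
```

View pics/cropa.png

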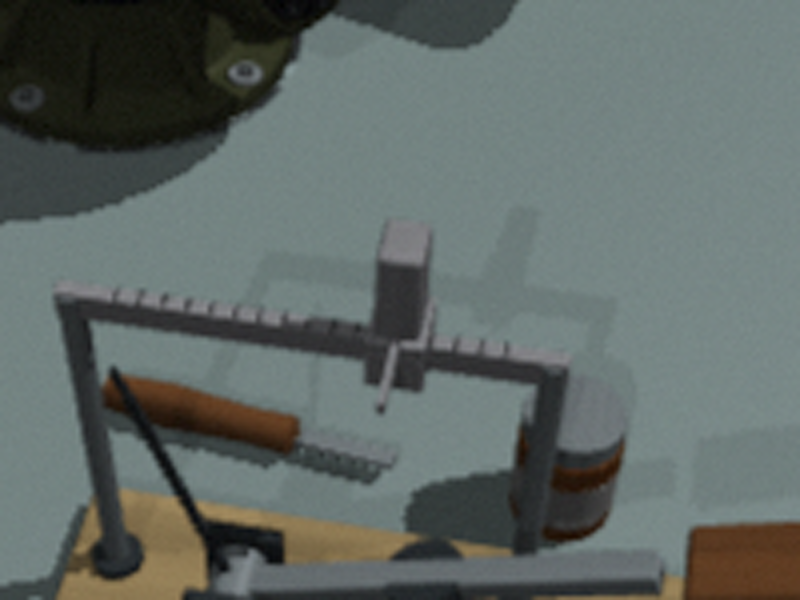

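```bash
python3 - <<'E'
from fit import *
v=np.load('v.npy')
out=[]
th=.32
for n,(x,y) in (('scene',(285,210)),('side',(290,260))):
  p=snap(n);im=p['pixels'][:,:,::-1].copy();k=4
  im=cv2.resize(im,None,fx=k,fy=k,interpolation=2)
  def L(P,Q,c=(0,255,0)):
    i,j=[tuple(int(k*t) for t in proj(p,G(v,X))) for X in(P,Q)];cv2.line(im,i,j,c,1)
  c=[(-.095,-.18,.018),(.095,-.18,.018),(.095,.15,.018),(-.095,.15,.018)]
  for i in range(4):L(c[i],c[(i+1)%4])
  for y_ in(.045,-.155):L((-.05,y_,.018),(-.05,y_,.207))
  L((-.05,-.155,.207),(-.05,.045,.207))
  L((0,-.08,.085),(0,-.08+.26*np.cos(th),.085+.26*np.sin(th)),(0,0,255))
  L((0,-.08,.085),(0,-.08-.14*np.sin(.3),.085+.14*np.cos(.3)),(255,0,0))
  out.append(im[k*(y-110):k*(y+110),k*(x-110):k*(x+110)])
cv2.imwrite('pics/ov.png',cv2.resize(np.hstack(out),(800,400),interpolation=cv2.INTER_AREA))
E
```

```text
(no output)
```

View pics/ov.png

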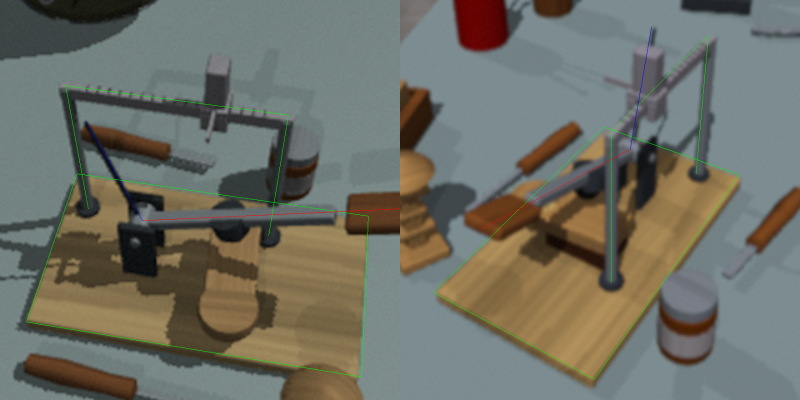

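```bash
python3 -m jog '0 0 -.03 0 0 10.05 255;0 0 -.03 0 0 10.05 255;0 0 -.03 0 0 10.05 255;0 0 -.03 0 0 10.05 255;-.007 .055 0 0 0 0 255;-.007 .055 0 0 0 0 255;-.007 .055 0 0 0 0 255;-.007 .055 0 0 0 0 255;-.007 .055 0 0 0 0 255;-.007 .055 0 0 0 0 255;-.007 .055 0 0 0 0 255;-.007 .055 0 0 0 0 255;-.007 .055 0 0 0 0 255;-.007 .055 0 0 0 0 255;-.007 .055 0 0 0 0 255;-.007 .055 0 0 0 0 255;-.007 .055 0 0 0 0 255;-.007 .055 0 0 0 0 255'
cat > w.py <<'E'
from fit import *
import rig
from scipy.spatial.transform import Rotation as Ro
v=np.load('v.npy')
def inG(X):
    d=np.array(X)-[v[0],v[1],0];c,s=np.cos(v[2]),np.sin(v[2]);return np.round([c*d[0]+s*d[1],-s*d[0]+c*d[1],d[2]],4)
if __name__=='__main__':
    s=state();print(s['clock'],'gauge-frame tcp',inG(s['ee_pos']),'gap',round(s['finger_gap'],3),'f',s['ft_force'].round(2),'tips',getattr(rig,'tips_ahead',None))
    R=Ro.from_quat(np.roll(s['tool_rot'],-1)).as_matrix();print(R.round(3).tolist(),'want ytool',[-np.sin(v[2]),np.cos(v[2])])
    print('q',s['q'].round(2))
E
python3 w.py
```

```text
clock: 3.75
ee_pos: [0.5643, 0.1238, 0.3596]
tool_rot: [0.0, 0.178, 0.984, 0.0]
ft_force: [0.2, -0.5, 1.5]
finger_gap: 0.004
finger_force: 0.0
3.75 gauge-frame tcp [0.0022 0.0497 0.3596] gap 0.004 f [ 0.24 -0.54  1.49] tips 0.008
[[-0.937, 0.35, 0.001], [0.35, 0.937, 0.0], [-0.0, 0.0, -1.0]] want ytool [np.float64(0.3504130932582242), np.float64(0.9365952509345769)]
q [ 0.56  0.03  0.29  0.   -1.84 -2.49]
```

```bash
python3 -m jog '.001 .046 0 0 0 0 255;.001 .047 0 0 0 0 255;0 0 .045 0 0 0 255;0 0 .045 0 0 0 255;0 0 .045 0 0 0 255;0 0 .030 0 0 0 255;0 0 0 0 0 0 255'; python3 w.py; python3 - <<'E'
from h import *
a=snap('scene');b=snap('side')
cv2.imwrite('pics/c.png',np.hstack([a['pixels'][80:360,160:440],b['pixels'][120:400,150:430]])[:,:,::-1])
E
```

```text
clock: 4.62
ee_pos: [0.5933, 0.2094, 0.1914]
tool_rot: [-0.002, 0.178, 0.984, -0.002]
ft_force: [0.1, -0.1, 1.0]
finger_gap: 0.003
finger_force: 0.0
4.625 gauge-frame tcp [-0.0006  0.14    0.1914] gap 0.003 f [ 0.13 -0.12  1.03] tips 0.008
[[-0.937, 0.35, -0.005], [0.35, 0.937, -0.003], [0.003, -0.004, -1.0]] want ytool [np.float64(0.3504130932582242), np.float64(0.9365952509345769)]
q [ 0.66  0.12  0.08 -0.   -1.54 -2.58]
```

View pics/c.png

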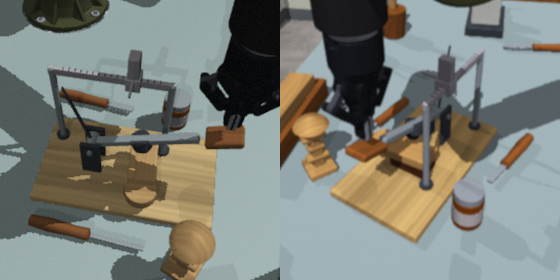

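```bash
cat > ok.py <<'E'
from rig import *
import sys
s=state();print(round(s['ee_pos'][2],4),s['ft_force'].round(1));sys.exit(s['ft_force'][2]>5)
E
python3 -m jog '0 0 .01 0 0 0 255;0 0 .01 0 0 0 255;0 .0005 .008 0 0 0 255;0 .0005 .008 0 0 0 255;0 .0005 .008 0 0 0 255;0 0 0 0 0 0 255;0 0 0 0 0 0 255' >/dev/null; python3 ok.py &&
python3 -m jog '0 0 .002 0 0 0 255;0 0 .002 0 0 0 255;0 0 0 0 0 0 255' >/dev/null; python3 ok.py &&
python3 -m jog '0 0 .002 0 0 0 255;0 0 .002 0 0 0 255;0 0 0 0 0 0 255' >/dev/null; python3 ok.py &&
python3 -m jog '0 0 .002 0 0 0 255;0 0 .002 0 0 0 255;0 0 0 0 0 0 255' >/dev/null; python3 ok.py
```

```text
0.1499 [ 0.4  0.3 -0.3]
0.1499 [ 0.4  0.3 -0.3]
0.1499 [ 0.4  0.3 -0.3]
0.1499 [ 0.4  0.3 -0.3]False
False
False
False
```

```bash
sed -i 's/sys.exit(\(.*\))$/sys.exit(int(\1))/' ok.py
python3 -m jog '0 0 .002 0 0 0 255;0 0 .003 0 0 0 255;0 0 0 0 0 0 255' >/dev/null && python3 ok.py &&
python3 -m jog '0 0 .002 0 0 0 255;0 0 .002 0 0 0 255;0 0 0 0 0 0 255' >/dev/null && python3 ok.py &&
python3 -m jog '0 0 .002 0 0 0 255;0 0 .002 0 0 0 255;0 0 0 0 0 0 255' >/dev/null && python3 ok.py &&
python3 -m jog '0 0 .002 0 0 0 255;0 0 .002 0 0 0 255;0 0 0 0 0 0 255' >/dev/null && python3 ok.py &&
python3 -m jog '0 0 .002 0 0 0 255;0 0 .002 0 0 0 255;0 0 0 0 0 0 255' >/dev/null && python3 ok.py &&
python3 -m jog '0 0 .002 0 0 0 255;0 0 .002 0 0 0 255;0 0 0 0 0 0 255' >/dev/null && python3 ok.py
```

```text
0.1452 [0.2 1.1 0.2]
0.1411 [0.9 0.2 0.9]
0.1369 [0.  0.4 0.5]
0.133 [ 0.1 -0.8  0.7]
0.129 [ 0.1 -0.1  0.1]
0.125 [ 0.3 -0.2  0.2]
```

```bash

python3 -m jog '0 0 .002 0 0 0 255;0 .001 .002 0 0 0 255;0 0 0 0 0 0 255' >/dev/null && python3 ok.py &&
python3 -m jog '0 0 .002 0 0 0 255;0 .001 .002 0 0 0 255;0 0 0 0 0 0 255' >/dev/null && python3 ok.py &&
python3 -m jog '0 0 .002 0 0 0 255;0 0 .002 0 0 0 255;0 0 0 0 0 0 255' >/dev/null && python3 ok.py &&
python3 -m jog '0 0 .002 0 0 0 255;0 .001 .002 0 0 0 255;0 0 0 0 0 0 255' >/dev/null && python3 ok.py &&
python3 -m jog '0 0 .002 0 0 0 255;0 0 .002 0 0 0 255;0 0 0 0 0 0 255' >/dev/null && python3 ok.py &&
python3 -m jog '0 0 .002 0 0 0 255;0 0 .002 0 0 0 255;0 0 0 0 0 0 255' >/dev/null && python3 ok.py &&
python3 -m jog '0 0 .002 0 0 0 255;0 0 .002 0 0 0 255;0 0 0 0 0 0 255' >/dev/null && python3 ok.py &&
python3 -m jog '0 0 .002 0 0 0 255;0 0 .002 0 0 0 255;0 0 0 0 0 0 255' >/dev/null && python3 ok.py
```

```text
0.1208 [0.5 0.4 0.5]
0.1169 [0.7 0.6 0.2]
0.1131 [1.3 0.3 0.3]
0.1098 [-3.1 -1.6  4. ]
0.1072 [-5.8 -1.3 10.2]
```

```bash
python3 -m jog '0 0 .0015 0 0 0 255;0 0 .0015 0 0 0 255;0 0 0 0 0 0 255;0 0 0 0 0 0 255'; python3 ok.py
```

```text
clock: 10.22
ee_pos: [0.5961, 0.2139, 0.1055]
tool_rot: [0.001, 0.178, 0.984, 0.0]
ft_force: [-9.1, -1.6, 15.6]
finger_gap: 0.003
finger_force: 7.5
0.1055 [-9.1 -1.6 15.6]
```

```bash
python3 -m jog '0 0 0 0 0 0 255;0 0 0 0 0 0 255;0 0 -.003 0 0 0 255;0 0 -.005 0 0 0 255;0 0 -.02 0 0 0 255;0 0 -.05 0 0 0 255;0 0 -.06 0 0 0 255;0 0 -.06 0 0 0 255;0 0 -.05 0 0 0 255'; python3 w.py
cat > meas.py <<'E'
from w import *
from scipy.optimize import minimize
def click(p,uv,fix):  # point with gauge coords fixed x, on plane: fix=(x,None,z) or x only
    K=lambda q:np.subtract(proj(p,G(v,(fix,q[0],q[1]))),uv)
    return least_squares(K,[-.05,.21]).x
E
python3 - <<'E'
from w import *
a=snap('scene','s1.png');b=snap('side','s2.png')
ca=a['pixels'][115:235,200:360];cb=b['pixels'][150:270,260:420]
cv2.imwrite('pics/d.png',np.vstack([cv2.resize(c,(400,300),interpolation=2) for c in(ca,cb)])[:,:,::-1])
cv2.imwrite('pics/d1.png',cv2.resize(ca,(800,600),interpolation=2)[:,:,::-1])
E
```

```text
clock: 11.35
ee_pos: [0.5959, 0.2137, 0.3541]
tool_rot: [0.001, 0.178, 0.984, 0.001]
ft_force: [0.2, 0.3, 0.2]
finger_gap: 0.003
finger_force: 0.0
11.35 gauge-frame tcp [3.000e-04 1.450e-01 3.541e-01] gap 0.003 f [0.24 0.33 0.15] tips 0.008
[[-0.937, 0.35, 0.002], [0.35, 0.937, 0.001], [-0.002, 0.002, -1.0]] want ytool [np.float64(0.3504130932582242), np.float64(0.9365952509345769)]
q [ 0.66  0.17  0.44  0.   -1.83 -2.59]
```

View pics/d1.png

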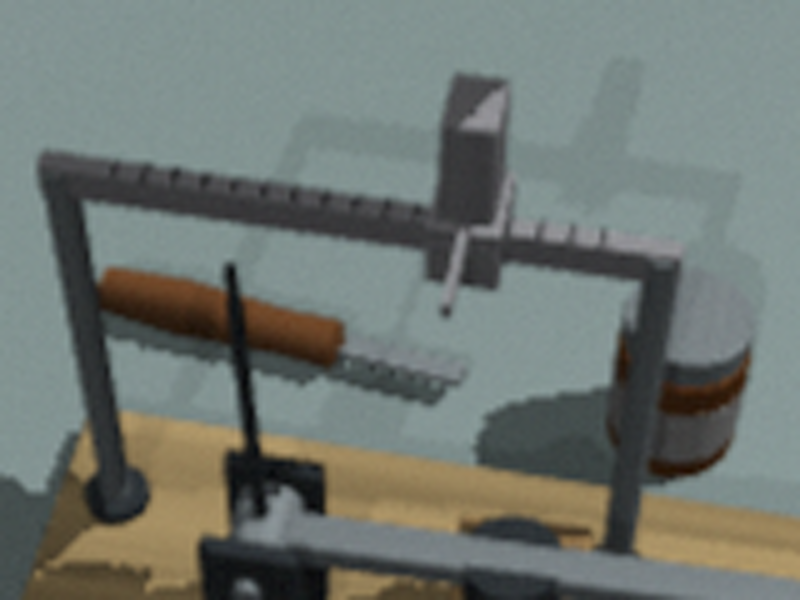

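The needle tip is at scene (246,168) and the blade end at (289,177.5); the lever stayed down.

```bash
python3 - <<'E'
from meas import *
from scipy.optimize import minimize
a=snapshot('scene')
n=click(a,(246.2,168),0);b=click(a,(289,177.4),-.004);t=click(a,(200+478/5,115+102/5),-.05)
print('needle',n,'blade',b,'tabtop',t)
print(look_for(a,'marker_grip')[:1])
# marker y by constraining z
for y in(-.03,-.025,-.02,-.015): print(y,proj(a,G(v,(-.004,y,.214))),proj(a,G(v,(-.05,y,.258))))
for y in(-.095,-.09,-.085,-.08,-.075): print(y,proj(a,G(v,(0,y,.085+np.sqrt(.14**2-(y+.08)**2)))))
E
```

```text
needle [-0.08412882  0.22472359] blade [-0.01910572  0.21200194] tabtop [-0.01758658  0.25601148]
[{'centre': [0.5008, 0.0747, 0.2291], 'score': 0.62}]
-0.03 (np.float64(281.96485902376685), np.float64(175.56906588390072)) (np.float64(287.4687548336943), np.float64(133.38143974846972))
-0.025 (np.float64(285.20481491069836), np.float64(176.01186977043744)) (np.float64(290.759590832585), np.float64(133.79756393491382))
-0.02 (np.float64(288.44977826330717), np.float64(176.4553580259412)) (np.float64(294.0555860958843), np.float64(134.2143405071667))
-0.015 (np.float64(291.69976069939247), np.float64(176.89953223821342)) (np.float64(297.35675276589785), np.float64(134.63177100061546))
-0.095 (np.float64(239.19337798567574), np.float64(167.28103359872216))
-0.09 (np.float64(242.40243066997772), np.float64(167.51938067196846))
-0.085 (np.float64(245.62774737690154), np.float64(167.83922564735406))
-0.08 (np.float64(248.86705279984426), np.float64(168.2401536339837))
-0.075 (np.float64(252.11808310336852), np.float64(168.72194581780977))
```

```bash
python3 -m jog '.0125 -.041 0 0 0 0 60;.0125 -.041 0 0 0 0 60;.0125 -.041 0 0 0 0 60;.0125 -.041 0 0 0 0 60;0 0 0 0 0 0 60;0 0 0 0 0 0 60;0 0 .04 0 0 0 60;0 0 .04 0 0 0 60;0 0 .03 0 0 0 60;0 0 .009 0 0 0 60;0 0 0 0 0 0 60'; python3 w.py; python3 - <<'E'
from w import *
a=snap('scene');b=snap('side')
cv2.imwrite('pics/e.png',np.hstack([cv2.resize(c,(400,400),interpolation=2) for c in(a['pixels'][80:240,200:360],b['pixels'][110:270,240:400])])[:,:,::-1])
E
```

```text
clock: 12.92
ee_pos: [0.4919, 0.0782, 0.2311]
tool_rot: [-0.0, 0.178, 0.984, -0.001]
ft_force: [0.9, 0.5, 0.6]
finger_gap: 0.765
finger_force: 0.0
12.925 gauge-frame tcp [-0.0496 -0.0184  0.2311] gap 0.765 f [0.86 0.51 0.57] tips 0.008
[[-0.937, 0.35, -0.001], [0.35, 0.937, -0.001], [0.001, -0.001, -1.0]] want ytool [np.float64(0.3504130932582242), np.float64(0.9365952509345769)]
q [ 0.56 -0.23 -0.18  0.   -1.62 -2.49]
```

View pics/e.png

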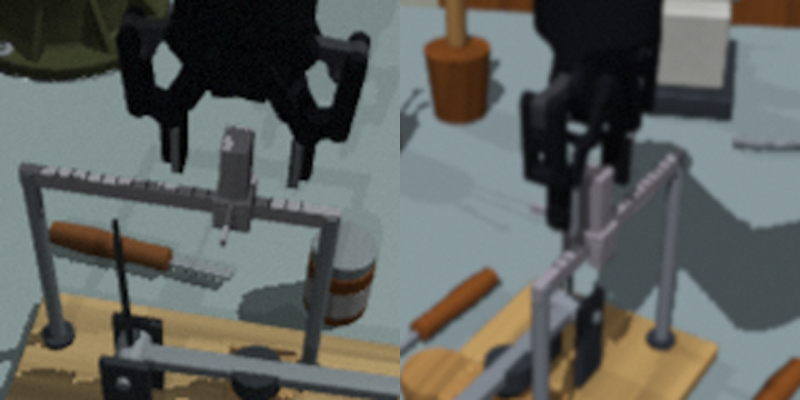

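The open fingers straddle the tab (scene panel, tab at 237,160, one finger each side). Close and slide.

```bash
python3 -m jog '0 0 -.004 0 0 0 255;0 0 0 0 0 0 255;0 0 0 0 0 0 255;0 0 0 0 0 0 255;0 0 0 0 0 0 255' && python3 ok.py && python3 -m jog '0 -.008 0 0 0 0 255;0 -.008 0 0 0 0 255;0 -.008 0 0 0 0 255;0 -.008 0 0 0 0 255;0 -.008 0 0 0 0 255;0 -.008 0 0 0 0 255;0 -.008 0 0 0 0 255;0 -.006 0 0 0 0 255;0 -.003 0 0 0 0 255;0 0 0 0 0 0 255;0 0 0 0 0 0 255'; python3 w.py; python3 - <<'E'
from w import *
a=snap('scene')
cv2.imwrite('pics/f.png',cv2.resize(a['pixels'][110:230,190:350],(800,600),interpolation=2)[:,:,::-1])
E
```

```text
clock: 13.65
ee_pos: [0.492, 0.0781, 0.2361]
tool_rot: [0.001, 0.178, 0.984, 0.0]
ft_force: [-0.8, 1.3, 4.5]
finger_gap: 0.198
finger_force: 59.2
0.2361 [-0.8  1.3  4.5]
clock: 15.02
ee_pos: [0.4682, 0.0172, 0.2361]
tool_rot: [-0.001, 0.178, 0.984, 0.0]
ft_force: [-6.5, 3.3, 7.5]
finger_gap: 0.198
finger_force: 59.7
15.025 gauge-frame tcp [-0.0505 -0.0839  0.2361] gap 0.198 f [-6.5   3.3   7.54] tips 0.008
[[-0.937, 0.35, -0.001], [0.35, 0.937, 0.001], [0.001, 0.0, -1.0]] want ytool [np.float64(0.3504130932582242), np.float64(0.9365952509345769)]
q [ 0.47 -0.32 -0.24 -0.   -1.65 -2.4 ]
```

View pics/f.png

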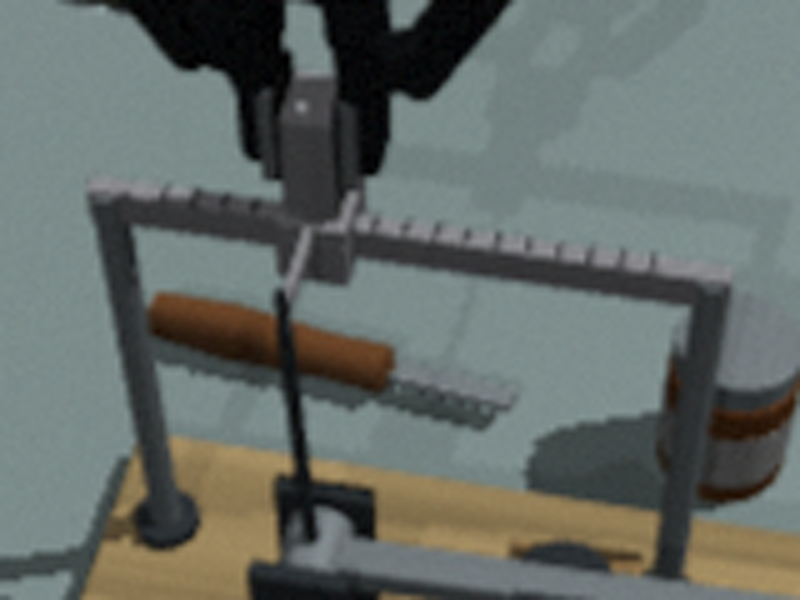

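Blade end (288,295) meets the needle tip (281,293), ≈1 mm apart along y. Release and retreat.

```bash
python3 -m jog '0 0 0 0 0 0 150;0 0 0 0 0 0 120;0 0 0 0 0 0 120;0 0 0 0 0 0 120;0 0 -.02 0 0 0 120;0 0 -.05 0 0 0 120;0 0 -.05 0 0 0 120;0 0 -.03 0 0 0 120;0 0 0 0 0 0 120;0 0 0 0 0 0 120'; python3 w.py|head -1; python3 - <<'E'
from w import *
a=snap('scene');b=snap('side')
for P in((-.004,-.084,.214),(0,-.084,.225)): print(proj(a,G(v,P)))
cv2.imwrite('pics/g.png',np.hstack([cv2.resize(c,(400,400),interpolation=2) for c in(a['pixels'][120:200,210:290],b['pixels'][110:270,240:400])])[:,:,::-1])
E
```

```text
clock: 16.32
ee_pos: [0.469, 0.0173, 0.3843]
tool_rot: [-0.001, 0.178, 0.984, -0.0]
ft_force: [0.2, 0.1, -0.2]
finger_gap: 0.525
finger_force: 0.0
16.325 gauge-frame tcp [-0.0498 -0.0835  0.3843] gap 0.525 f [ 0.18  0.15 -0.23] tips 0.008
(np.float64(247.2892859571026), np.float64(170.82996477954953))
(np.float64(246.2722354890431), np.float64(167.88726938773743))
```

View pics/g.png

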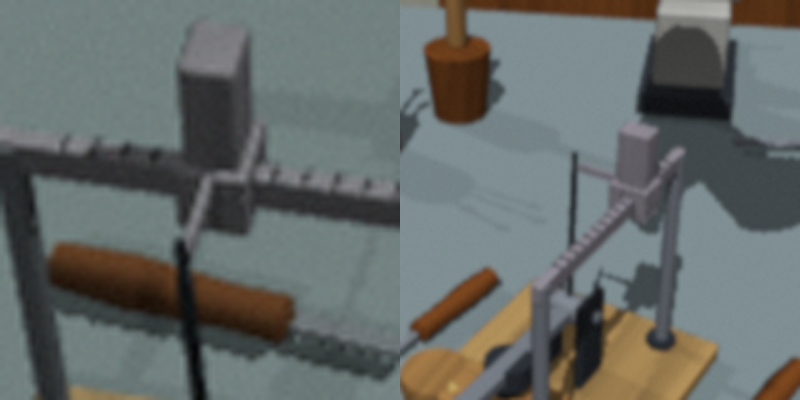

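The blade end, at (189,247) in the left panel, sits on the needle tip (182,243), within about 1 mm of the position predicted for alignment. The arm is clear.

```bash
python3 -c "
from rig import *
print(job_done())"
```

```text
the job is handed in; nothing more can be done
None
```

The job is handed in: I pressed the lever to 15.6 N vertical on the paddle and left it down on the blank, then slid the marker to within about 1 mm of the needle tip (by the last picture) and let go, with the arm clear; the foot's force on the blank can't be read directly, and no verdict came back.

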